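Take the slide carrier out from under the warmer's lip

TASK

Two slide carriers lie in the slide warmer with their back ends under its steel lip. Slide the carrier with the bar-shaped grip (not the one with the round knob) straight forward out from under the lip, and only then lift it clear. Set it down, without dropping it, flat inside the empty white tray; leave the other carrier where it is.

Things in the scene. Friction and masses are not known exactly. Their poses are not given: they have to be found in the camera images.
- bar_carrier: Loose aluminium plate 100 (x) x 76 (y) x 8 mm, 0.13-0.25 kg, two glass slides in its top. Upright black bar grip, 40 mm along x, 14 mm thick in y, 8 to 42 mm above the origin, centred at x = -12 mm. Origin: centre of the underside; +x to its back end, under the lip. In either bay. Starts at x = +11 to +17 mm of the warmer, so the lip covers its last 22-28 mm; clear once forward of x = -11 mm.
- knob_carrier: The other carrier: same plate and slides, but a round black knob (30 mm diameter, top 42 mm above the origin, centred at x = -12 mm) in place of the bar. Origin and axes likewise. It lies in the other bay and stays there.
- warmer: Fixed grey slide warmer 150 (x) x 214 (y) x 38 mm. Origin: centre of underside; -x is its open front. Two flat bays 84 mm wide, centred at y = +55 and -55 mm, floor 20 mm above the origin, reaching to the front edge x = -75 mm, with 6.5 mm high rails beside them. A steel lip spans the back, x = +39 to +75 mm, underside 33 mm above the origin: 5 mm over the plates, which slide freely.
- tray: Fixed shallow open white tray, 148 (x) x 124 (y) x 14 mm outside, walls and floor 4 mm thick, so inside 140 x 116 mm with its floor 4 mm above the origin. Origin: centre of its underside. Empty; it stands to the left of the warmer.

How it is judged:
By the outcome, as a careful person would: the job done as asked, in the order asked, and still so for the second after the job is handed in, with the robot touching nothing.
It also fails if it takes over 43 s, if anything falls off the work surface, if the arm or the gripper's body presses on something with over 40 N, if the wrist force passes 120 N, or if a joint passes its speed limit or range.

ROBOT

A 6-joint arm with a two-finger parallel gripper is mounted at the origin on a cart in front of the work surface, level with it; the furniture and walls round the work are solid. World frame = base frame: x ahead of the robot, y to its left, z up, the work surface at z = 0. Lengths are in m, angles in rad, forces in N, time in s.
With the tool pointing down it reaches from about 0.25 to 0.725 m from the base axis. Payload 4 kg.
Tool frame: the origin (TCP) lies midway between the tips of the shut fingers; the grasp point (between the pads) lies 19 mm behind it; z points along the fingers, y is the line along which they close (so a half turn about z gives the same grasp; the last joint's range is limited). The gripper opens to 85 mm and grips with 20 to 120 N. Pads are 22 mm wide; open, the fingers measure 114 mm over their backs; the gripper's body (76 mm by 85 mm) begins 54 mm behind the grasp point. The pads swing forward as they close: fully open they stand 13 mm farther back than shut.
Start: joints at [-1.247, 0.241, 0.005, 1.335, 0, 1.571], TCP at [0.159, -0.474, 0.197] pointing down, gripper open.
Joint ranges: [-2.72, 2.72], [-1.05, 1.87], [-1.09, 1.28], [-1.99, 2.15], [-1.42, 1.44], [-3.14, 3.14]. Speed limits (rad/s): [2.79, 2.79, 3.14, 3.14, 3.14, 3.14].

INTERFACE

Orientations are given as a unit quaternion [x, y, z, w].
In Python, from workcell import status, camera, get_calibration, ticket gives the robot as it stands.
- The arm moves only by the shell command python3 -m creep 'ROWS' [OPENING]. ROWS is JSON, a list of rows, each a list of 6 numbers: the shift along the world's x, y, z in cm, then the turn, a rotation vector about the world's x, y, z in degrees. A call has 1 to 8 rows; each row shifts and turns the commanded pose from where the row before left it; what a row does not reach is not made up. A row lasts 1/10 s, in which the tool goes at most 50 mm and 8.59 degrees, less where a joint would pass 70% of its speed; a pose out of reach is approached as far as the arm can. A call is refused whole if a number of a shift passes 5 or a number of a turn 8.59, either way. A call with a gripper value outside its range is refused whole. OPENING is the opening, from -1 (shut) to 1 (fully open), so that 0 is half open, set as the call begins (- or left out, the last holds). The fingers move at their own pace and stop on an object; the grip force is fixed at half the most. Time passes only in rows, so rows that do not move let the fingers close. It gives the time, the measured TCP pose, the force, the opening and the grip force at its end, in the units of the state.
- status.get_obs(): the state, without advancing time (a new reading comes with each control period).
- camera(name): name is "scene" or "top" or "wrist"; returns the picture (420x560x3 uint8, red, green, blue); there is no depth.
- get_calibration(name): a dict with "fx", "fy", "cx", "cy" (pixels), "rvec" (rotation vector, rad) and "tvec" (3), from world to camera coordinates, as OpenCV has them; the wrist camera has in their place "tool_from_camera" (4x4, takes a point from camera to tool coordinates, whose origin is the TCP and whose axes are the flange's). Camera axes: x right, y down, z forward; pixel columns grow to the right and rows downward; lengths in m; the calibration is good to about 2 mm. A picture is of the moment at which its call begins: read the wrist's pose just before it. get_calibration takes no time and is no camera call.
- ticket.job_done(): hands the job in; it is judged then, once.
The state is a dict: "clock": time; "joint_pos": joint angles; "joint_vel": joint speeds; "tau": joint torques, N m; "eef_pos": TCP position; "tool_rot": TCP orientation; "ft_force": force on the tool from outside, world axes, zero at the start; "ft_torque": the same for the moment, N m; "grip_width": finger opening in m; "grasp_force": force on a finger pad.
Only numpy, scipy, OpenCV 4.12 (cv2) and the standard library are available. Lean on these libraries where they do the work, as an engineer would, in place of code of your own. Each camera call takes 0.05 s, during which the arm holds its last target. There are 200 camera calls.

## Working session

There is one attempt and no reset: what is moved stays moved. The work goes in short steps, Python scripts to look and compute and a shell command to move; the robot and the scene stay as the last step left them, time stands still between calls to the robot, and variables do not carry over. Pictures are saved under pics/ and viewed, at most 10 in all, crops included, and the job is handed in when it is done.

```bash
mkdir -p pics; ls; python3 - <<'E'
from workcell import status,camera,get_calibration
import cv2,numpy as np
o=status.get_obs();print(o['clock'],o['eef_pos'],o['tool_rot'],o['grip_width'])
for n in('top','scene'):
    im=camera(n);cv2.imwrite(f'pics/{n}0.png',im[:,:,::-1]);np.save(f'pics/{n}0.npy',im);print(n,get_calibration(n))
print(get_calibration('wrist'))
E
```

```text
pics
0.0 [ 0.15886071 -0.47336067  0.19598921] [ 9.86923133e-01  1.61188154e-01 -1.65298648e-04 -1.04028761e-03] 0.08545761375247836
top {'fx': 391.55526602206044, 'fy': 391.55526602206044, 'cx': 271.13244657853835, 'cy': 204.31931233150212, 'rvec': array([ 2.1664253 , -2.12264978,  0.12604769]), 'tvec': array([0.05048374, 0.55870203, 0.87452002])}
scene {'fx': 482.7563234704039, 'fy': 482.7563234704039, 'cx': 283.567767831244, 'cy': 215.22551973591982, 'rvec': array([ 0.84767539, -2.22007226,  1.37428628]), 'tvec': array([0.44725978, 0.17309112, 0.7448703 ])}
{'fx': 369.47580894908964, 'fy': 369.47580894908964, 'cx': 272.31209729230636, 'cy': 214.977781502106, 'tool_from_camera': array([[ 2.24565598e-04, -9.65529946e-01, -2.60291899e-01,
         6.58208704e-02],
       [ 9.99999283e-01,  5.23020025e-04, -1.07735224e-03,
        -2.00784861e-04],
       [ 1.17635372e-03, -2.60291471e-01,  9.65529371e-01,
        -1.77308129e-01],
       [ 0.00000000e+00,  0.00000000e+00,  0.00000000e+00,
         1.00000000e+00]])}
```

View pics/top0.png

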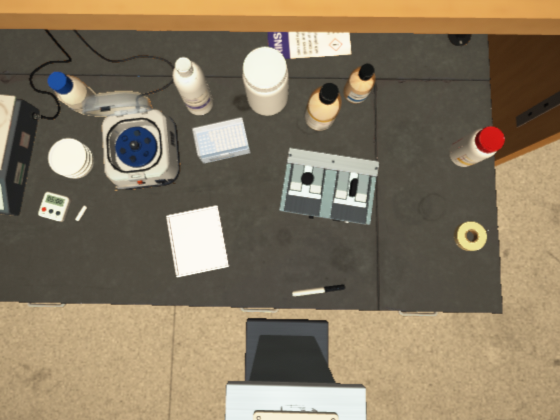

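View pics/scene0.png

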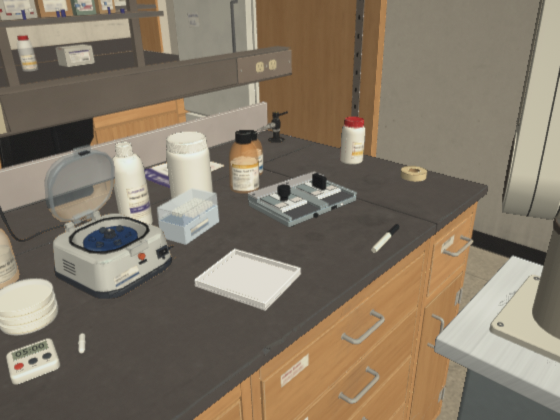

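The top view shows the bar grip in the right bay at about (353,187) and the knob in the left bay at about (308,178). The tray is at about (198,241). Next I measure them by colour masks.

```bash
cat > h.py <<'E'
import cv2,numpy as np
from scipy.spatial.transform import Rotation as R
from workcell import status,camera,get_calibration
def cam(n,obs=None):
    c=get_calibration(n)
    K=np.array([[c['fx'],0,c['cx']],[0,c['fy'],c['cy']],[0,0,1]])
    if n=='wrist':
        T=np.eye(4);T[:3,:3]=R.from_quat(obs['tool_rot']).as_matrix();T[:3,3]=obs['eef_pos']
        T=T@c['tool_from_camera'];return K,T[:3,:3],T[:3,3]
    r=R.from_rotvec(c['rvec']).as_matrix();return K,r.T,-r.T@c['tvec']
def onplane(C,px,z):
    K,r,p=C;px=np.atleast_2d(px).astype(float)
    d=np.c_[px,np.ones(len(px))]@np.linalg.inv(K).T@r.T
    return p+d*((z-p[2])/d[:,2])[:,None]
E
python3 - <<'E'
from h import *
im=np.load('pics/top0.npy');C=cam('top');print('cam',C[2])
g=cv2.cvtColor(im,cv2.COLOR_RGB2GRAY)
def blobs(mask,x0,y0,x1,y1,z,amin=30):
    m=np.zeros_like(mask);m[y0:y1,x0:x1]=mask[y0:y1,x0:x1]
    cs,_=cv2.findContours(m,cv2.RETR_EXTERNAL,cv2.CHAIN_APPROX_NONE)
    for c in cs:
        if cv2.contourArea(c)<amin: continue
        b=cv2.boxPoints(cv2.minAreaRect(c));w=onplane(C,b,z)[:,:2]
        e=[np.linalg.norm(w[1]-w[0]),np.linalg.norm(w[2]-w[1])];d=w[1]-w[0] if e[0]>e[1] else w[2]-w[1]
        print('px',b.mean(0),'w',w.mean(0).round(4),'sides',np.round(e,4),'longaxis deg',np.degrees(np.arctan2(d[1],d[0])).round(1))
print('tray');blobs((g>150).astype(np.uint8)*255,150,195,240,290,.014,500)
print('warmer');blobs((g>60).astype(np.uint8)*255,270,140,390,232,.03,500)
print('black');blobs((g<35).astype(np.uint8)*255,290,160,370,205,.06,20)
big=cv2.resize(im[140:290,155:395],None,fx=3.3,fy=3.3,interpolation=cv2.INTER_CUBIC);cv2.imwrite('pics/topcrop.png',big[:,:,::-1])
E
```

```text
cam [0.4361504  0.0458304  0.94188865]
tray
px [196.46039 240.78867] w [0.471  0.2374] sides [0.1283 0.1508] longaxis deg -167.2
warmer
px [329.5 185.5] w [ 0.6078 -0.0744] sides [0.2847 0.2178] longaxis deg -89.0
black
px [352.92    187.05998] w [ 0.5979 -0.1241] sides [0.0384 0.0119] longaxis deg -8.3
px [307. 178.] w [ 0.617  -0.0194] sides [0.0229 0.0233] longaxis deg -179.6
```

View pics/topcrop.png

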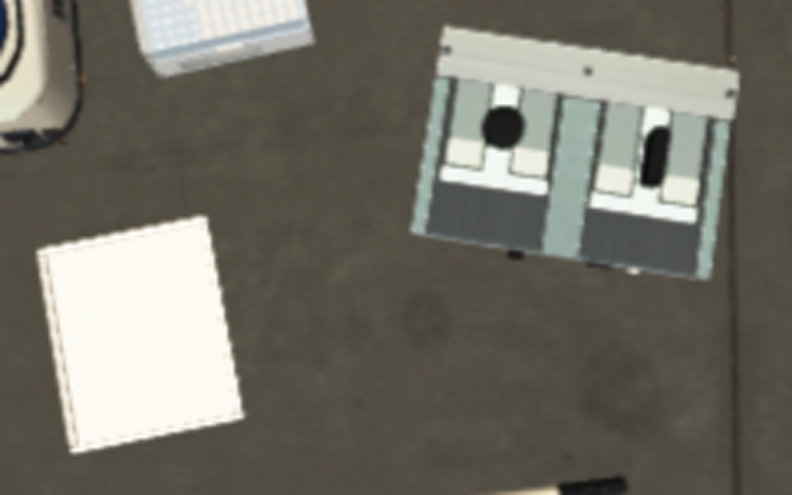

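The geometry fits: the bar top is at about (0.598,-0.124) with yaw about -8°, and the tray centre is at about (0.471,0.237) with yaw about 13°. Now I approach to above the bar.

```bash
python3 -m creep '[[3.6,2.9,0,0,0,-2.3],[3.6,2.9,0,0,0,-2.3],[3.6,2.9,0,0,0,-2.3],[3.6,2.9,0,0,0,-2.3],[3.6,2.9,0,0,0,-2.3],[3.6,2.9,0,0,0,-2.3],[3.6,2.9,0,0,0,-2.3],[3.6,2.9,0,0,0,-2.3]]' 1; python3 -c "
from workcell import status;print(status.get_obs()['joint_pos'])"
```

```text
clock: 0.9
eef_pos: [0.4481, -0.2404, 0.1966]
tool_rot: [1.0, 0.001, -0.0, -0.0]
ft_force: [-0.3, -0.4, -0.9]
grip_width: 0.0855
grasp_force: 0.0
[-4.92394895e-01  2.58124463e-01  2.72517341e-02  1.34054185e+00
 -1.52306077e-04  2.64809222e+00]
```

The last joint would run out at the tray, so I take the half-turned grasp, which takes about 2 s.

```bash
python3 -m creep '[[0.8,0.6,0,0,0,8.55],[0.8,0.6,0,0,0,8.55],[0.8,0.6,0,0,0,8.55],[0.8,0.6,0,0,0,8.55],[0.8,0.6,0,0,0,8.55],[0.8,0.6,0,0,0,8.55],[0.8,0.6,0,0,0,8.55],[0.8,0.6,0,0,0,8.55]]' >/dev/null
python3 -m creep '[[0.8,0.6,0,0,0,8.55],[0.8,0.6,0,0,0,8.55],[0.8,0.6,0,0,0,8.55],[0.8,0.6,0,0,0,8.55],[0.8,0.6,0,0,0,8.55],[0.8,0.6,0,0,0,8.55],[0.8,0.6,0,0,0,8.55],[0.8,0.6,0,0,0,8.55]]' >/dev/null
python3 -m creep '[[0.6,0.5,0,0,0,8.55],[0.6,0.5,0,0,0,8.55],[0.5,0.5,0,0,0,8.55],[0.5,0.5,0,0,0,8.55],[0,0,0,0,0,0],[0,0,0,0,0,0]]'
python3 - <<'E'
from h import *
o=status.get_obs();im=camera('wrist');cv2.imwrite('pics/w1.png',im[:,:,::-1]);np.save('pics/w1.npy',im)
print(o['joint_pos'],o['eef_pos'],R.from_quat(o['tool_rot']).as_matrix())
import json;json.dump({k:list(o[k]) for k in('eef_pos','tool_rot')},open('pics/w1.json','w'))
E
```

```text
clock: 3.1
eef_pos: [0.5967, -0.1259, 0.1963]
tool_rot: [0.079, 0.997, -0.0, -0.001]
ft_force: [0.4, 0.3, 0.2]
grip_width: 0.085
grasp_force: 0.0
[-2.07926396e-01  4.65956329e-01  3.28241075e-01  1.43443086e+00
 -1.76831771e-04 -5.07075214e-02] [ 0.59668062 -0.12594611  0.19630356] [[-9.87665647e-01  1.56571800e-01 -1.35722012e-03]
 [ 1.56571801e-01  9.87666573e-01  1.05615939e-04]
 [ 1.35701742e-03 -1.08189165e-04 -9.99999073e-01]]
```

View pics/w1.png

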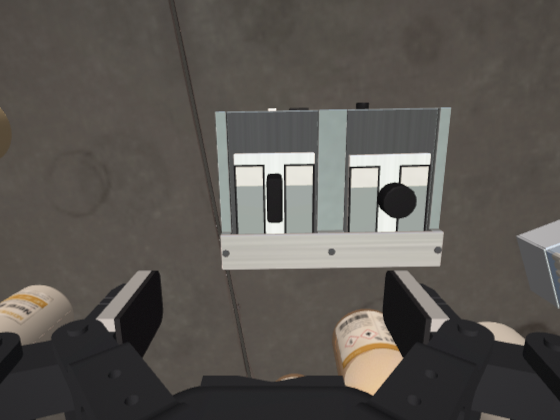

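The wrist view shows the bar at about (275,198), almost aligned with the tool. The lip edges are at rows 233 and 268, the carrier's front edge is at row 153, and the knob is at (397,200).

```bash
python3 - <<'E'
from h import *
import json
o=json.load(open('pics/w1.json'));C=cam('wrist',o);im=np.load('pics/w1.npy');g=cv2.cvtColor(im,cv2.COLOR_RGB2GRAY)
m=np.zeros_like(g);m[165:230,262:288]=(g[165:230,262:288]<35)*255
c=max(cv2.findContours(m,0,cv2.CHAIN_APPROX_NONE)[0],key=cv2.contourArea)
b=cv2.boxPoints(cv2.minAreaRect(c));w=onplane(C,b,.062)[:,:2];print('bar',w.mean(0),w.round(4).tolist(),np.linalg.norm(np.diff(w,axis=0),axis=1))
# lip bright strip: front and back edges per column
L=onplane(C,[[221,233],[443,232]],.038);B=onplane(C,[[221,269],[441,267]],.038);F=onplane(C,[[216,112],[449,108]],.0265)
print('lip',L,B,F,sep='\n')
for q in(L,B,F):d=q[0]-q[1];print(np.degrees(np.arctan2(d[0],-d[1])),np.linalg.norm(d))
P=onplane(C,[[234,153],[315,153]],.028);print('plate front',P,P.mean(0),np.linalg.norm(P[0]-P[1]))
E
```

```text
bar [ 0.59948358 -0.12438807] [[0.5781, -0.127], [0.58, -0.1153], [0.6209, -0.1215], [0.619, -0.1337]] [0.011872   0.04142674 0.01227602]
lip
[[ 0.63052959 -0.18024636  0.038     ]
 [ 0.66264256  0.02871899  0.038     ]]
[[ 0.66679449 -0.1873232   0.038     ]
 [ 0.69839836  0.02539515  0.038     ]]
[[ 0.52040365 -0.16492742  0.0265    ]
 [ 0.54988309  0.04357134  0.0265    ]]
-8.736640753324581 0.21141844469671084
-8.450698169150193 0.21505325785909662
-8.047651712773742 0.21057248838985418
plate front [[ 0.55899425 -0.15537952  0.028     ]
 [ 0.57073705 -0.08122706  0.028     ]] [ 0.56486565 -0.11830329  0.028     ] 0.07507649957607655
```

```bash
python3 -m creep '[[0.3,0.15,-3,0,0,0.5],[0,0,-4,0,0,0],[0,0,-4,0,0,0],[0,0,-3,0,0,0],[0,0,-1.5,0,0,0],[0,0,-0.8,0,0,0],[0,0,0,0,0,0]]'
```

```text
clock: 3.85
eef_pos: [0.5991, -0.1246, 0.0329]
tool_rot: [0.074, 0.997, 0.0, -0.001]
ft_force: [-0.0, 1.1, 1.4]
grip_width: 0.0851
grasp_force: 0.0
```

```bash
python3 -m creep '[[0,0,0,0,0,0],[0,0,0,0,0,0],[0,0,0,0,0,0],[0,0,0,0,0,0],[0,0,0,0,0,0],[0,0,0,0,0,0],[0,0,0,0,0,0],[0,0,0,0,0,0]]' -1
```

```text
clock: 4.65
eef_pos: [0.6, -0.1245, 0.0339]
tool_rot: [0.073, 0.997, -0.0, -0.0]
ft_force: [0.1, -0.3, -0.4]
grip_width: 0.0001
grasp_force: 0.0
```

The fingers shut on nothing, so I take a look.

```bash
python3 - <<'E'
from h import *
im=camera('wrist');s=camera('scene')
cv2.imwrite('pics/w2.png',np.hstack([im,cv2.resize(s[150:230,230:370],(240,137),interpolation=cv2.INTER_CUBIC) if 0 else cv2.copyMakeBorder(cv2.resize(s[100:240,220:380],(240,210)),0,210,0,0,0)])[:,:,::-1])
E
```

```text
(no output)
```

View pics/w2.png

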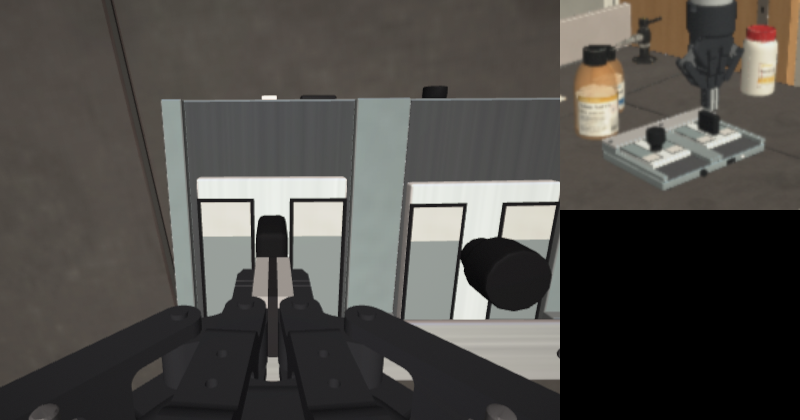

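The fingers have shut behind the bar, toward the lip. I check where the carrier is relative to the warmer now.

```bash
python3 - <<'E'
from h import *
o=status.get_obs();C=cam('wrist',o);print(o['eef_pos'],C[2])
P=onplane(C,[[198,178],[346,178]],.028);F=onplane(C,[[163,100],[356,98]],.0265)
print('plate',P.mean(0),P[0]-P[1]);print('front edge',F)
print('bar front top',onplane(C,[[258,218],[286,218]],.062),'bottom', onplane(C,[[258,257],[286,257]],.062))
im=camera('top');np.save('pics/top1.npy',im);T=cam('top');g=cv2.cvtColor(im,cv2.COLOR_RGB2GRAY)
print('knob',onplane(C,[[520,278]],.062))
a=np.load('pics/top0.npy');z=np.hstack([cv2.resize(i[140:230,275:385],(390,320),interpolation=2) for i in(a,im)])
cv2.imwrite('pics/cmp.png',z[:,:,::-1])
E
```

```text
[ 0.60006535 -0.12450776  0.03383349] [ 0.53532043 -0.114726    0.2111468 ]
plate [ 0.56491072 -0.11906771  0.028     ] [-0.01072969 -0.0731824   0.        ]
front edge [[ 0.52045266 -0.16515151  0.0265    ]
 [ 0.53289836 -0.07387959  0.0265    ]]
bar front top [[ 0.57527669 -0.12651907  0.062     ]
 [ 0.57697883 -0.11491665  0.062     ]] bottom [[ 0.59250659 -0.12921959  0.062     ]
 [ 0.59425945 -0.1172791   0.062     ]]
knob [[ 0.61888498 -0.01716937  0.062     ]]
```

View pics/cmp.png

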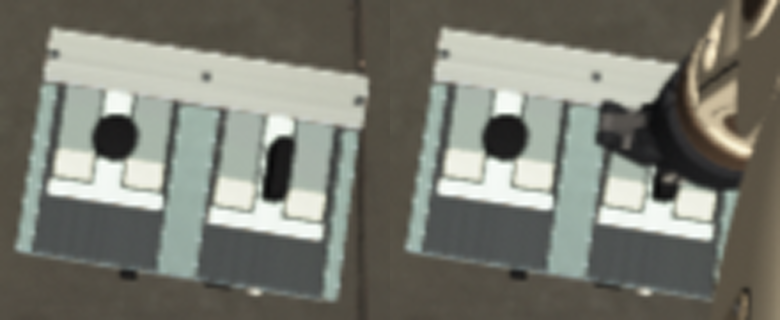

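The carrier hasn't moved and its bar lies under the shut fingers. I check the real tip height in the scene view against the reported TCP.

```bash
python3 - <<'E'
from h import *
o=status.get_obs()
S=cam('scene');W=cam('wrist',o)
def pr(C,p):
    K,r,t=C;q=K@(r.T@(np.array(p)-t));return (q[:2]/q[2]).round(1)
print('scene cam',S[2])
for z in(.034,.05,.062,.07,.08):print(z,'scene',pr(S,[.600,-.1245,z]),'wrist centre',pr(W,[.600,-.1245,z]),'front edge',pr(W,[.589,-.1228,z]))
for x in(.583,.604,.623):print('bar top',x,pr(S,[x,-.124-(x-.604)*.15,.062]),pr(W,[x,-.124-(x-.604)*.15,.062]))
s=camera('scene');cv2.imwrite('pics/s2.png',cv2.resize(s[130:210,270:370],(800,640)[:2] if 0 else (750,600),interpolation=2)[:,:,::-1])
E
```

```text
scene cam [-0.07373419  0.73415057  0.49032624]
0.034 scene [319.3 186. ] wrist centre [271.5 249.1] front edge [271.6 228.2]
0.05 scene [319.4 179.9] wrist centre [271.4 261. ] front edge [271.6 238.4]
0.062 scene [319.5 175.3] wrist centre [271.4 271.5] front edge [271.6 247.4]
0.07 scene [319.5 172.2] wrist centre [271.3 279.3] front edge [271.5 254.1]
0.08 scene [319.6 168.3] wrist centre [271.3 290.3] front edge [271.5 263.6]
bar top 0.583 [324.1 177.4] [274.  233.5]
bar top 0.604 [318. 175.] [273.8 279.7]
bar top 0.623 [312.7 172.8] [273.6 318.8]
```

View pics/s2.png

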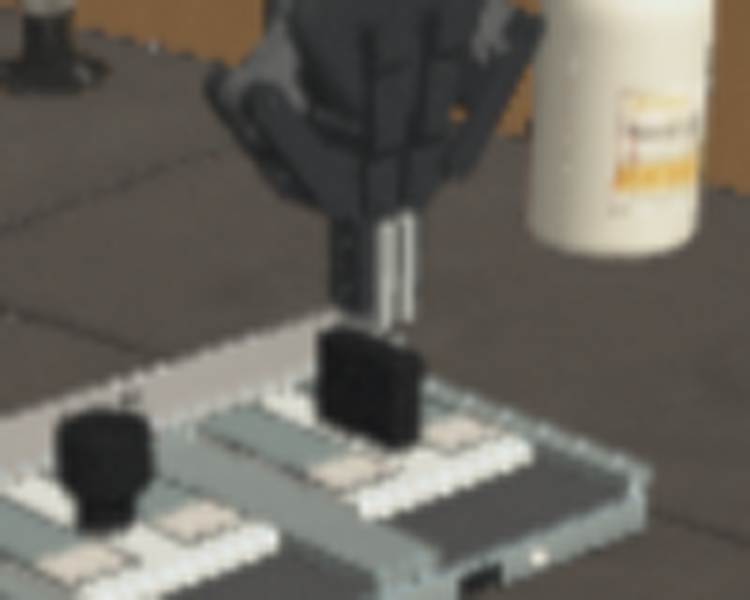

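Both views put the shut tips at z≈0.07, just above the bar top, about 35 mm higher than the reported TCP. I trust the pictures: I open, then go about 3.2 cm lower in small steps while watching the force.

```bash
python3 -m creep '[[0,0,0,0,0,0],[0,0,0,0,0,0],[0,0,0,0,0,0],[0,0,0,0,0,0],[0,0,0,0,0,0],[0,0,0,0,0,0],[0.3,0.1,0,0,0,0]]' 1;  python3 -m creep '[[0,0,-1,0,0,0],[0,0,-1,0,0,0],[0,0,-0.6,0,0,0],[0,0,0,0,0,0]]'
```

```text
clock: 5.55
eef_pos: [0.6029, -0.1236, 0.0339]
tool_rot: [0.073, 0.997, -0.0, -0.0]
ft_force: [0.6, -0.3, -0.7]
grip_width: 0.0854
grasp_force: 0.0
clock: 5.95
eef_pos: [0.6015, -0.1232, 0.0058]
tool_rot: [0.073, 0.997, 0.0, -0.002]
ft_force: [-0.2, -0.9, 0.3]
grip_width: 0.0859
grasp_force: 0.0
```

```bash
python3 -m creep '[[0,0,-0.3,0,0,0],[0,0,-0.3,0,0,0],[0,0,0,0,0,0]]';  python3 -m creep '[[0,0,0,0,0,0],[0,0,0,0,0,0],[0,0,0,0,0,0],[0,0,0,0,0,0],[0,0,0,0,0,0],[0,0,0,0,0,0],[0,0,0,0,0,0],[0,0,0,0,0,0]]' -1
```

```text
clock: 6.25
eef_pos: [0.6029, -0.1235, 0.0016]
tool_rot: [0.073, 0.997, 0.0, -0.0]
ft_force: [0.8, 0.1, -0.8]
grip_width: 0.0855
grasp_force: 0.0
clock: 7.05
eef_pos: [0.6034, -0.1236, 0.0023]
tool_rot: [0.073, 0.997, -0.0, 0.0]
ft_force: [-1.4, 0.4, 3.4]
grip_width: 0.013
grasp_force: 59.9
```

Gripped: width 13 mm at 60 N. Now I slide straight forward 4.5 cm along the warmer axis at constant height.

```bash
python3 -m creep '[[-0.7,0.1,0,0,0,0],[-0.7,0.1,0,0,0,0],[-0.7,0.1,0,0,0,0],[-0.7,0.12,0,0,0,0],[-0.7,0.1,0,0,0,0],[-0.7,0.1,0,0,0,0],[-0.5,0.08,0,0,0,0],[0,0,0,0,0,0]]'
python3 - <<'E'
from h import *
im=camera('wrist');s=camera('scene')
cv2.imwrite('pics/w3.png',np.hstack([cv2.resize(im,(400,300)),cv2.resize(s[130:220,250:370],(400,300),interpolation=2)])[:,:,::-1])
E
```

```text
clock: 7.85
eef_pos: [0.5551, -0.1164, 0.0023]
tool_rot: [0.073, 0.997, 0.0, -0.0]
ft_force: [-0.8, -0.4, 5.9]
grip_width: 0.0127
grasp_force: 60.5
```

View pics/w3.png

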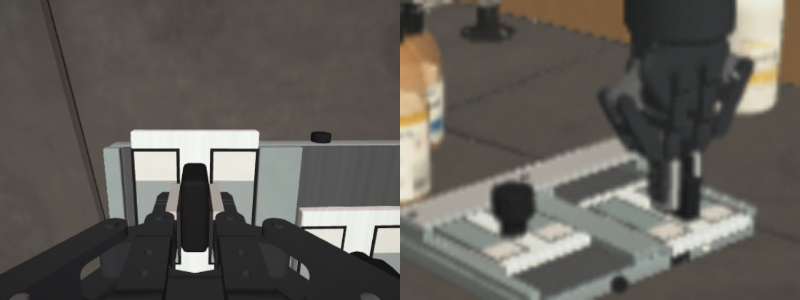

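The carrier is 4.8 cm forward, its front edge slightly past the warmer's front and its back end clear of the lip. Now I lift and carry it to the tray.

```bash
python3 -m creep '[[0,0,0.5,0,0,0],[0,0,1,0,0,0],[0,0,1.5,0,0,0],[0,0,2,0,0,0],[0,0,2,0,0,0],[0,0,2,0,0,0],[0,0,1,0,0,0],[0,0,0,0,0,0]]'
python3 -m creep '[[-0.4,1.5,0,0,0,0.9],[-0.8,2.9,0,0,0,1.6],[-0.8,2.9,0,0,0,1.6],[-0.8,2.9,0,0,0,1.6],[-0.8,2.9,0,0,0,1.6],[-0.8,2.9,0,0,0,1.6],[-0.8,2.9,0,0,0,1.6],[-0.8,2.9,0,0,0,1.6]]'
python3 -m creep '[[-0.8,2.9,0,0,0,1.6],[-0.8,2.9,0,0,0,1.6],[-0.8,2.9,0,0,0,1.6],[-0.7,2.6,0,0,0,1.6],[-0.3,2,0,0,0,1.4],[0,0,0,0,0,0],[0,0,0,0,0,0]]'
python3 - <<'E'
from h import *
o=status.get_obs();im=camera('wrist');s=camera('scene');np.save('pics/w4.npy',im)
import json;json.dump({k:list(o[k]) for k in('eef_pos','tool_rot')},open('pics/w4.json','w'))
cv2.imwrite('pics/w4.png',np.hstack([im,cv2.resize(np.vstack([s[170:320,160:340]]),(240,200))[[*range(200)]+[0]*220]])[:,:,::-1])
E
```

```text
clock: 8.75
eef_pos: [0.5569, -0.1167, 0.1033]
tool_rot: [0.073, 0.997, -0.0, 0.001]
ft_force: [0.3, -0.3, -1.5]
grip_width: 0.0125
grasp_force: 59.5
clock: 9.55
eef_pos: [0.4936, 0.1031, 0.1003]
tool_rot: [-0.034, 0.999, -0.0, -0.002]
ft_force: [1.5, -0.0, -1.6]
grip_width: 0.0128
grasp_force: 59.4
clock: 10.25
eef_pos: [0.4604, 0.2345, 0.1006]
tool_rot: [-0.101, 0.995, -0.001, -0.001]
ft_force: [0.1, 0.4, -1.9]
grip_width: 0.0129
grasp_force: 59.4
```

View pics/w4.png

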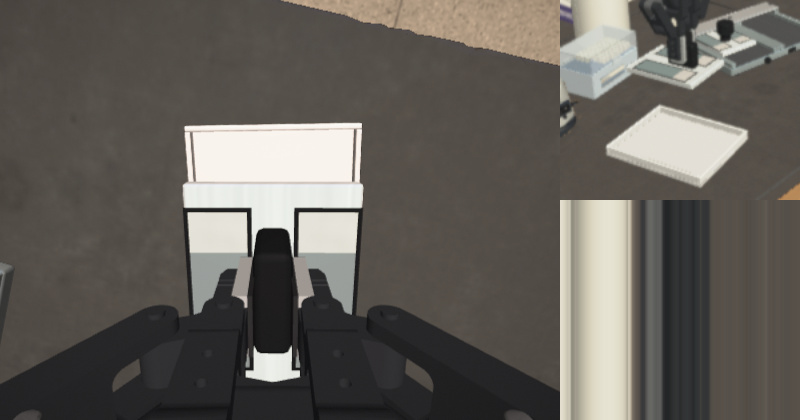

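The wrist view shows the tray's front edge from (185,127) to (361,124), with the carried plate's front edge at row 183, columns 184–362. I check centring from these points.

```bash
python3 - <<'E'
from h import *
import json
o=json.load(open('pics/w4.json'));C=cam('wrist',o)
T=onplane(C,[[185.5,127],[361,124]],.014);P=onplane(C,[[184,183],[362,183]],.126)
for n,q in(('tray',T),('plate',P)):
    d=q[1]-q[0]; u=np.array([d[1],-d[0]])/np.linalg.norm(d[:2])  # tray left col = world right
    u=u if u[0]>0 else -u
    L=.074 if n=='tray' else .05
    print(n,q[:,:2].round(4).tolist(),np.linalg.norm(d),np.degrees(np.arctan2(u[1],u[0])),'centre',q.mean(0)[:2]+L*u)
E
```

```text
tray [[0.4156, 0.164], [0.3889, 0.283]] 0.1219798458676164 12.610619637154278 centre [0.47445148 0.23967013]
plate [[0.4302, 0.1911], [0.4152, 0.2637]] 0.07412125345931304 11.658692474895318 centre [0.47169886 0.23753831]
```

Centring is within 3 mm, so I trim that and descend, slowly at the end.

```bash
python3 -m creep '[[0.2,0.2,-1,0,0,1],[0,0,-2,0,0,0],[0,0,-2,0,0,0],[0,0,-2,0,0,0],[0,0,-2,0,0,0],[0,0,-1,0,0,0],[0,0,-0.5,0,0,0],[0,0,0,0,0,0]]'
python3 -m creep '[[0,0,-0.2,0,0,0],[0,0,-0.2,0,0,0],[0,0,-0.2,0,0,0],[0,0,0,0,0,0]]'
```

```text
clock: 11.15
eef_pos: [0.4639, 0.236, -0.0036]
tool_rot: [-0.109, 0.994, -0.0, -0.001]
ft_force: [0.4, -0.1, -1.8]
grip_width: 0.0127
grasp_force: 59.4
clock: 11.55
eef_pos: [0.4641, 0.2365, -0.009]
tool_rot: [-0.109, 0.994, 0.0, 0.0]
ft_force: [-0.4, 0.3, -2.2]
grip_width: 0.0126
grasp_force: 59.4
```

```bash
python3 -m creep '[[0,0,-0.15,0,0,0],[0,0,-0.15,0,0,0],[0,0,0,0,0,0],[0,0,0,0,0,0]]';python3 -m creep '[[0,0,-0.1,0,0,0],[0,0,0,0,0,0],[0,0,0,0,0,0]]'
```

```text
clock: 11.95
eef_pos: [0.464, 0.2365, -0.0122]
tool_rot: [-0.109, 0.994, -0.0, -0.0]
ft_force: [-0.4, -0.2, -0.6]
grip_width: 0.0128
grasp_force: 59.4
clock: 12.25
eef_pos: [0.4641, 0.2365, -0.0131]
tool_rot: [-0.109, 0.994, -0.0, -0.0]
ft_force: [-0.3, -0.0, -1.4]
grip_width: 0.0127
grasp_force: 59.4
```

```bash
python3 -m creep '[[0,0,-0.1,0,0,0],[0,0,0,0,0,0],[0,0,0,0,0,0]]';python3 -m creep '[[0,0,-0.1,0,0,0],[0,0,0,0,0,0],[0,0,0,0,0,0]]'
```

```text
clock: 12.55
eef_pos: [0.4642, 0.2366, -0.0138]
tool_rot: [-0.109, 0.994, 0.0, 0.0]
ft_force: [-0.8, -0.6, 2.2]
grip_width: 0.0131
grasp_force: 59.8
clock: 12.85
eef_pos: [0.4643, 0.2366, -0.0138]
tool_rot: [-0.109, 0.994, 0.0, 0.0]
ft_force: [-2.8, -1.1, 9.8]
grip_width: 0.0129
grasp_force: 61.1
```

Contact came at the expected height (9.8 N, z stopped). Releasing and rising.

```bash
python3 -m creep '[[0,0,0.1,0,0,0],[0,0,0,0,0,0],[0,0,0,0,0,0],[0,0,0,0,0,0],[0,0,0,0,0,0],[0,0,0,0,0,0],[0,0,0,0,0,0],[0,0,0,0,0,0]]' 1
python3 -m creep '[[0,0,1,0,0,0],[0,0,2,0,0,0],[0,0,3,0,0,0],[0,0,3,0,0,0],[0,0,3,0,0,0],[0,0,3,0,0,0],[0,0,0,0,0,0],[0,0,0,0,0,0]]'
python3 - <<'E'
from h import *
im=camera('wrist');s=camera('scene')
cv2.imwrite('pics/w5.png',np.hstack([cv2.resize(im,(400,300)),cv2.resize(s[150:330,150:390],(400,300),interpolation=2)])[:,:,::-1])
E
```

```text
clock: 13.65
eef_pos: [0.4641, 0.2365, -0.0141]
tool_rot: [-0.109, 0.994, -0.0, -0.0]
ft_force: [0.5, -0.5, 0.1]
grip_width: 0.0854
grasp_force: 0.0
clock: 14.45
eef_pos: [0.4647, 0.2368, 0.1373]
tool_rot: [-0.109, 0.994, 0.0, 0.001]
ft_force: [-1.2, -0.0, 0.0]
grip_width: 0.0857
grasp_force: 0.0
```

View pics/w5.png

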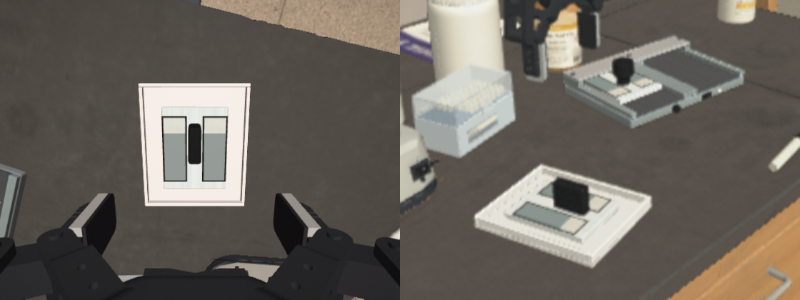

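The carrier lies flat and centred in the tray, the knob carrier is still in its bay, and the gripper is clear.

```bash
python3 -c "
from workcell import ticket;print(ticket.job_done())"
```

```text
the job is handed in; nothing more can be done
None
```

The bar-grip carrier was slid out from under the lip, lifted clear and set down flat in the white tray, and the knob carrier stayed in its bay; the job was handed in at about 14.5 s, after one missed first grasp because the fingertips sat about 35 mm higher than the reported tool position.

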